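# Hang the sample pail on the weighing stand

### The arm

A 6-joint arm with a two-finger parallel gripper is mounted at the origin on the work surface. World frame = base frame: x ahead of the robot, y to its left, z up, the work surface at z = 0. Lengths are in m, angles in rad, forces in N, time in s.
With the tool pointing down it reaches from about 0.375 to 0.975 m from the base axis. Payload 3.8 kg.
Tool frame: the origin (TCP) lies on the centre line of the jaws, within the pads' length; the fingertips stand 14 mm ahead of it and the grasp point (between the pads) lies 5 mm behind it; x points along the fingers, y is the direction in which the jaws open and shut, and the axes are right-handed (so a half turn about x gives the same grasp; the last joint's range is limited). The gripper opens to 85 mm and grips with 20 to 120 N. Pads are 22 mm wide; open, the fingers measure 114 mm over their backs; the gripper's body (76 mm by 85 mm) begins 54 mm behind the grasp point. The pads swing forward as they close: fully open they stand 13 mm farther back than shut.
Start: joints at [-1.205, 0.264, 1.604, -0, 1.274, -0.037], TCP at [0.265, -0.621, 0.245] pointing down, gripper open.
Joint ranges: [-2.63, 2.63], [-0.94, 2.18], [0.31, 2.57], [-1.31, 4.45], [0, 2.66], [-2.55, 2.55]. Speed limits (rad/s): [2.57, 2.57, 3.14, 3.14, 3.14, 3.14].

### API

Orientations are given as a rotation vector (axis times angle).
In Python, from workcell import bot gives the robot as it stands.
- The arm moves only by the shell command python3 -m creep 'ROWS' [FORCE]. ROWS is JSON, a list of rows, each an object with "grip": the finger opening in cm, from 0 to 8.54; "dp": the shift along the tool's x, y, z in cm, a list of three; "rotation": the turn, a rotation vector about the tool's x, y, z in rad, a list of three. A call has 1 to 5 rows; each row is the pose to reach, as a shift and turn from the pose commanded when the call began, along the tool's axes at that moment; what a row does not reach only later rows make up. A row lasts 1/12 s, in which the tool goes at most 41.7 mm and 7.16 degrees, less where a joint would pass 70% of its speed; a pose out of reach is approached as far as the arm can. A call with a gripper value outside its range is refused whole. The fingers move at their own pace and stop on an object; FORCE is the grip in N (left out, the last holds). Time passes only in rows, so rows that repeat a pose let the fingers close. It gives the time, the measured TCP pose, the force and the opening at its end, in the units of the state.
- bot.read_state(): the state, without advancing time (a new reading comes with each control period).
- bot.read_camera(name): name is "scene" or "top" or "wrist"; returns (picture, depth): 400x640x3 uint8, red, green, blue; 400x640 float32, m along the optical axis (not along the pixel's ray), 0 where there is no reading.
- bot.get_calibration(name): a dict with "fx", "fy", "cx", "cy" (pixels), "rvec" (rotation vector, rad) and "tvec" (3), from world to camera coordinates, as OpenCV has them. Camera axes: x right, y down, z forward; pixel columns grow to the right and rows downward; lengths in m; the calibration is good to about 2 mm. The wrist camera is an equidistant fisheye: a pixel r from the principal point sees the ray r / f radians off the axis. A picture is of the moment at which its call begins: read the wrist's pose just before it. get_calibration takes no time and is no camera call; for the wrist camera it gives the pose at the moment of the call.
- bot.finish_job(): hands the job in, once; it reports no verdict.
The state is a dict: "time": time; "q": joint angles; "joint_vel": joint speeds; "joint_torque": joint torques, N m; "tool_pos": TCP position; "tcp_rot": TCP orientation; "wrist_force": force on the tool from outside, world axes, zero at the start; "torque": the same for the moment, N m; "width": opening from 0.0 (shut) to 1.0 (fully open).
Only numpy, scipy, OpenCV 4.12 (cv2) and the standard library are available. Lean on these libraries where they do the work, as an engineer would, in place of code of your own. Each camera call takes 0.05 s, during which the arm holds its last target.

### The job

The sample pail with the orange lid is to be weighed. With the pail standing on the table, swing its flat-lying bail fully upright, then lift the pail by the bail and hang it on the weighing stand, the bail resting in both prongs of the hook, so that it hangs free and upright, hardly swinging. Do not tip the pail over, and leave the blue-lidded pail, the three loose bottles and the marker where they are.

Things in the scene. Friction and masses are not known exactly. Their poses are not given: they have to be found in the camera images.
- pail: The pail to weigh: closed round steel pail, orange lid and band, 80 mm high, 94 mm diameter (lid 98), 0.45 to 0.8 kg, loose on the table. Origin: centre of its underside; z up. The bail's pivots are at y = +-58 mm, z = 75 mm here (pivot axis along the pail's y). At the start the bail lies flat to the pail's -x side.
- pail_bail (a joint): Angle of the orange pail's bail (rad): 0 = flat, level with the pivots, on the pail's -x side (the start); 1.57 = upright; 3.14 = flat on the +x side. Moves almost freely; released well off upright, it falls flat. Swing it up on a true arc: pushing along it tips the pail. The bail is a 6 mm wire, 116 mm wide; its straight crossbar, 96 mm long, is parallel to the pivot axis and 92 mm from it.
- pail_grip (a point): Middle of the crossbar of the orange pail's bail, on its axis; its y runs along the crossbar. A white plastic sleeve, 38 mm long, 16 mm diameter, is centred here and turns on the wire with slight friction: grip it across. With the bail flat it is 75 mm above the table, with 35 mm free between sleeve and lid; with the bail upright, 167 mm above the pail's underside.
- stand: Weighing stand, fixed: white base plate 180 x 130 x 16 mm, aluminium column at x = +70 to +96 mm, 241 mm high, and a steel hook: two 8 mm prongs at y = +-31 mm (54 mm clear between, for sleeve and fingers) that reach towards -x from a crosspiece on the column (front at x = +68 mm, top 251 mm above the table). Origin: centre of the base's underside; z up.
- stand_seat (a point): Middle of the bail's crossbar when hung: 223 mm above the table, at x = -22 mm, y = 0 of the stand; the crossbar then lies along y (axes are the stand's). Towards +x the prongs slope up gently (28 mm in 103 mm); towards -x they turn up to tips 24 mm away with tops 249 mm above the table. To hang it, bring it in from -x: bar over the tips, lid below the prongs, then lower; the bar slides down into the seat.
- spare: Bystander: a pail like the first, of the same size, with a BLUE lid and band, its bail also lying flat to its -x side. Origin: centre of its underside. The two pails may have changed places.
- bottle1: Bystander: amber square sample bottle, 44 x 44 mm, 96 mm high, black cap, loose; origin under its centre.
- bottle2: Bystander: amber sample bottle like bottle1.
- bottle3: Bystander: amber sample bottle like bottle1.
- marker: Bystander: blue marker pen with a black cap, 125 mm long, 17 mm thick, lying along its x; origin under its middle.
Not all that is in view belongs to the job. Of the things that look like the pail, the smaller one is meant.

How it is judged:
By the outcome, as a careful person would: the job done as asked, in the order asked, and still so for the second after the job is handed in, with the robot touching nothing.
It also fails if it takes over 67 s, if anything falls off the work surface, if the arm or the gripper's body presses on something with over 40 N, if the wrist force passes 120 N, or if a joint passes its speed limit or range.

## Working session

There is one attempt and no reset: what is moved stays moved. The work goes in short steps, Python scripts to look and compute and a shell command to move; the robot and the scene stay as the last step left them, time stands still between calls to the robot, and variables do not carry over. Pictures are saved under pics/ and viewed, and the job is handed in when it is done.

```bash
ls; mkdir -p pics
python3 - <<'E'
from workcell import bot
import cv2,numpy as np
s=bot.read_state();print({k:np.round(v,3).tolist() for k,v in s.items()})
for n in("scene","top"):
    im,d=bot.read_camera(n);cv2.imwrite(f"pics/{n}0.png",im[:,:,::-1]);np.save(f"{n}0.npy",d)
    print(n,bot.get_calibration(n))
E
```

```text
pics
{'time': 0.0, 'q': [-1.205, 0.265, 1.605, 0.0, 1.274, -0.037], 'joint_vel': [-0.001, 0.001, -0.001, -0.0, -0.0, 0.001], 'joint_torque': [0.001, -51.511, -36.732, 0.0, 0.013, -0.0], 'tool_pos': [0.264, -0.62, 0.244], 'tcp_rot': [2.001, 0.411, -2.001], 'wrist_force': [-0.368, -0.52, -0.284], 'torque': [-0.017, -0.041, -0.017], 'width': 0.999}
scene {'fx': 369.52581607652246, 'fy': 369.52581607652246, 'cx': 325.8819337601012, 'cy': 204.37204338074253, 'rvec': array([ 1.7320201 ,  1.45314111, -0.76782307]), 'tvec': array([-0.06592886, -0.14474319,  1.51143508])}
top {'fx': 377.5962813133957, 'fy': 377.5962813133957, 'cx': 315.1090586469388, 'cy': 192.6190952574858, 'rvec': array([ 2.1458677 , -2.19069127,  0.16254055]), 'tvec': array([-0.03229358,  0.54255613,  0.96166317])}
```

View pics/scene0.png

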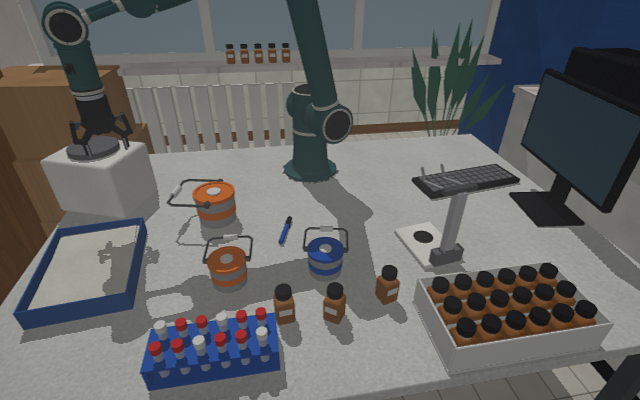

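View pics/top0.png

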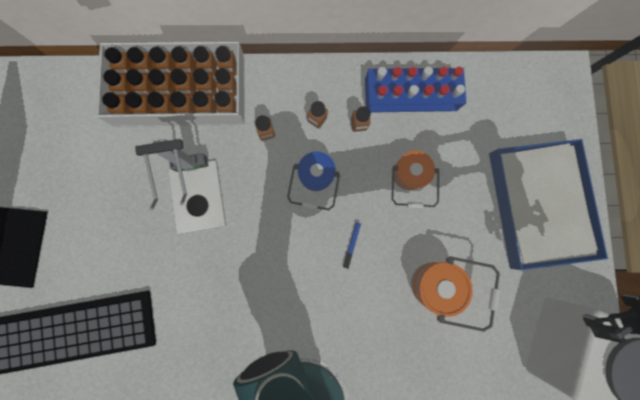

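The small orange pail is at top px (415,170) and its sleeve at about (416,205). The larger decoy is at (445,289), the blue pail at (317,171) and the stand at (185,190). Next I'll enlarge these.

```bash
python3 - <<'E'
import cv2
im=cv2.imread("pics/top0.png")
a=cv2.resize(im[140:220,370:460],None,fx=6,fy=6,interpolation=cv2.INTER_CUBIC);cv2.imwrite("pics/c1.png",a)
a=cv2.resize(im[125:245,120:240],None,fx=5,fy=5,interpolation=cv2.INTER_CUBIC);cv2.imwrite("pics/c2.png",a)
E
cat > h.py <<'E'
from workcell import bot
import cv2,numpy as np
from scipy.spatial.transform import Rotation as R
def RT(c): return cv2.Rodrigues(np.array(c["rvec"]))[0],np.array(c["tvec"])
def onz(name,u,v,z):
    c=bot.get_calibration(name);r,t=RT(c)
    d=r.T@np.array([(u-c["cx"])/c["fx"],(v-c["cy"])/c["fy"],1]);o=-r.T@t
    return o+d*(z-o[2])/d[2]
def dep(name,u,v,dm):
    c=bot.get_calibration(name);r,t=RT(c);z=dm[int(round(v)),int(round(u))]
    return r.T@(np.array([(u-c["cx"])/c["fx"]*z,(v-c["cy"])/c["fy"]*z,z])-t)
def proj(name,p):
    c=bot.get_calibration(name);r,t=RT(c);q=r@np.array(p)+t
    return c["fx"]*q[0]/q[2]+c["cx"],c["fy"]*q[1]/q[2]+c["cy"]
E
```

```text
(no output)
```

View pics/c1.png

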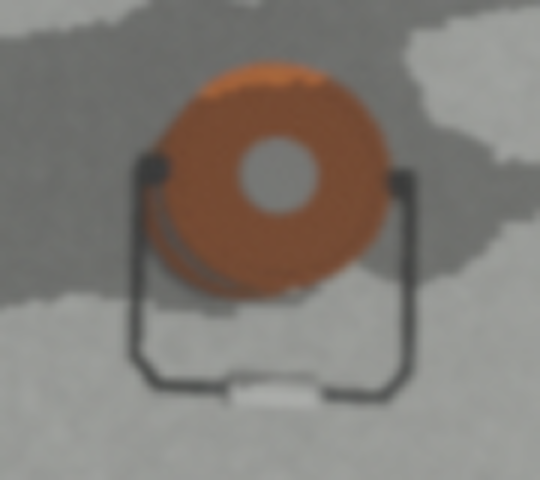

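View pics/c2.png

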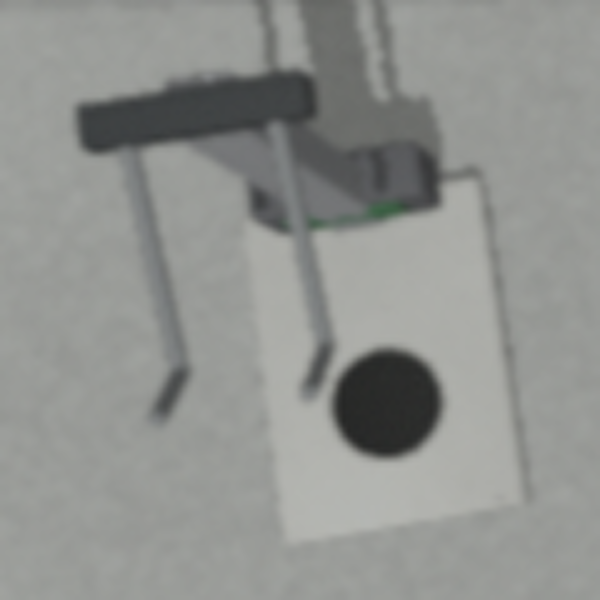

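Run:
```python
from h import *
d=np.load("top0.npy")
def c1(x,y): return (x+.5)/6-.5+370,(y+.5)/6-.5+140
def c2(x,y): return (x+.5)/5-.5+120,(y+.5)/5-.5+125
for n,p,z in[("sleeve",(275,393),.075),("pivL",(153,168),.075),("pivR",(402,184),.075),("disc",(279,176),.08),("cornL",(145,375),.075),("cornR",(398,392),.075)]:
    q=c1(*p);print(n,onz("top",*q,z).round(4),dep("top",*q,d).round(4))
for n,p,z in[("bendL",(180,368),.22),("bendR",(327,345),.22),("tipL",(158,418),.247),("tipR",(310,393),.247),("cfL",(130,150),.25),("cfR",(275,125),.25),("b1",(287,543),.016),("b2",(525,500),.016),("b3",(478,170),.016),("crosscorner",(80,105),.251),("cc2",(315,72),.251),("disc",(387,403),.016)]:
    q=c2(*p);print(n,onz("top",*q,z).round(4),dep("top",*q,d).round(4))
```

```text
sleeve [ 0.5   -0.296  0.075] [ 0.4991 -0.2932  0.0847]
pivL [ 0.5974 -0.2489  0.075 ] [ 0.5956 -0.2466  0.0845]
pivR [ 0.5886 -0.3557  0.075 ] [ 0.5867 -0.352   0.0854]
disc [ 0.5921 -0.3014  0.08  ] [ 0.5917 -0.3008  0.0818]
cornL [ 0.5087 -0.2412  0.075 ] [ 0.5081 -0.2397  0.0811]
cornR [ 0.4993 -0.3484  0.075 ] [ 0.499  -0.3471  0.0787]
bendL [0.5131 0.2994 0.22  ] [0.5129 0.2988 0.2214]
bendR [0.5217 0.2378 0.22  ] [0.5212 0.2366 0.2238]
tipL [0.4895 0.297  0.247 ] [0.4892 0.2956 0.2503]
tipR [0.4986 0.2357 0.247 ] [0.4983 0.235  0.2492]
cfL [0.6006 0.3107 0.25  ] [0.6023 0.3137 0.243 ]
cfR [0.6102 0.2516 0.25  ] [0.6111 0.2528 0.2464]
b1 [0.4436 0.3215 0.016 ] [0.4435 0.3201 0.0199]
b2 [0.4635 0.1972 0.016 ] [0.4637 0.1983 0.0108]
b3 [0.6418 0.2238 0.016 ] [0.6451 0.2273 0.0014]
crosscorner [0.6198 0.3314 0.251 ] [0.6195 0.3309 0.252 ]
cc2 [0.6323 0.2353 0.251 ] [0.7017 0.3172 0.0009]
disc [0.5164 0.2705 0.016 ] [0.5163 0.2702 0.0171]
```

```bash
cat >> h.py <<'E'
PY=-0.08; SY=0.147
PIV=np.array([0.592,-0.3018,0.075]); BAR=PIV+0.092*np.array([-np.cos(PY),-np.sin(PY),0])
SEAT=np.array([0.518,0.269,0.223])
def down(yaw):  # jaw axis y along world yaw, x down
    x=np.array([0,0,-1.]);y=np.array([np.cos(yaw),np.sin(yaw),0]);return np.c_[x,y,np.cross(x,y)]
def rel(tcp,yaw,s=None,flip=False):
    s=s or bot.read_state();r0=R.from_rotvec(s["tcp_rot"]).as_matrix()
    t=down(yaw+(np.pi if flip else 0))
    return (r0.T@(np.array(tcp)-s["tool_pos"])*100).round(2),R.from_matrix(r0.T@t).as_rotvec().round(3)
def st():
    s=bot.read_state();print({k:np.round(s[k],4).tolist() for k in("time","tool_pos","q","wrist_force","width")});return s
E
python3 - <<'E'
from h import *
s=st();print(R.from_rotvec(s["tcp_rot"]).as_matrix().round(3));print(BAR)
for f in(0,1): print(rel(np.array([BAR[0],BAR[1],.18]),PY,flip=f))
E
```

```text
{'time': 0.1, 'tool_pos': [0.2644, -0.6204, 0.2441], 'q': [-1.2049, 0.2647, 1.6052, -0.0, 1.2737, -0.0369], 'wrist_force': [-0.294, -0.145, -0.255], 'width': 1.0012}
[[-0.001  0.392 -0.92 ]
 [ 0.002 -0.92  -0.392]
 [-1.    -0.002 -0.   ]]
[ 0.50029424 -0.29444785  0.075     ]
(array([  6.45, -20.72, -34.48]), array([-1.088e+00, -1.000e-03,  2.000e-03]))
(array([  6.45, -20.72, -34.48]), array([2.054e+00, 2.000e-03, 1.000e-03]))
```

```bash
python3 -m creep '[{"grip":3.5,"dp":[0,-2,-3.4],"rotation":[-0.11,0,0]},{"grip":3.5,"dp":[0,-4,-6.8],"rotation":[-0.22,0,0]},{"grip":3.5,"dp":[0,-6,-10.2],"rotation":[-0.33,0,0]},{"grip":3.5,"dp":[0,-8,-13.6],"rotation":[-0.44,0,0]},{"grip":3.5,"dp":[0,-10,-17],"rotation":[-0.55,0,0]}]' 50
python3 - <<'E'
from h import *
st();print(rel(np.array([BAR[0],BAR[1],.18]),PY))
E
```

```text
time: 0.52
tool_pos: [0.3822, -0.4606, 0.2446]
tcp_rot: [1.645, 0.855, -1.645]
wrist_force: [0.8, -0.7, 0.5]
width: 0.411
{'time': 0.5167, 'tool_pos': [0.3822, -0.4606, 0.2446], 'q': [-0.9198, 0.1216, 1.7735, 0.0001, 1.2476, -0.3066], 'wrist_force': [0.7926, -0.7408, 0.4858], 'width': 0.4109}
(array([  6.47,   0.1 , -20.38]), array([-0.533, -0.001,  0.001]))
```

```bash
python3 -m creep '[{"grip":3.5,"dp":[1,0,-4],"rotation":[-0.11,0,0]},{"grip":3.5,"dp":[2,0,-8],"rotation":[-0.22,0,0]},{"grip":3.5,"dp":[4,0,-12],"rotation":[-0.33,0,0]},{"grip":3.5,"dp":[5.5,0,-16],"rotation":[-0.44,0,0]},{"grip":3.5,"dp":[6.4,0.1,-20],"rotation":[-0.53,0,0]}]'
python3 - <<'E'
from h import *
st();print(rel(np.array([BAR[0],BAR[1],.18]),PY))
im,_=bot.read_camera("wrist");cv2.imwrite("pics/w1.png",im[:,:,::-1])
im,_=bot.read_camera("top");cv2.imwrite("pics/t1.png",cv2.resize(im[120:240,360:520,::-1],None,fx=4,fy=4,interpolation=2))
st()
E
```

```text
time: 0.93
tool_pos: [0.496, -0.3003, 0.1799]
tcp_rot: [1.27, 1.172, -1.271]
wrist_force: [-0.4, 0.5, 0.2]
width: 0.407
{'time': 0.9333, 'tool_pos': [0.496, -0.3003, 0.1799], 'q': [-0.5872, 0.1371, 1.8795, -0.0002, 1.1279, -0.5041], 'wrist_force': [-0.4395, 0.4965, 0.2023], 'width': 0.4075}
(array([-0.01,  0.38, -0.61]), array([-0.003, -0.001,  0.003]))
{'time': 1.0333, 'tool_pos': [0.4976, -0.2968, 0.179], 'q': [-0.5821, 0.1386, 1.8795, 0.0025, 1.1288, -0.5025], 'wrist_force': [-0.2461, -1.1287, -0.5569], 'width': 0.4111}
```

View pics/w1.png

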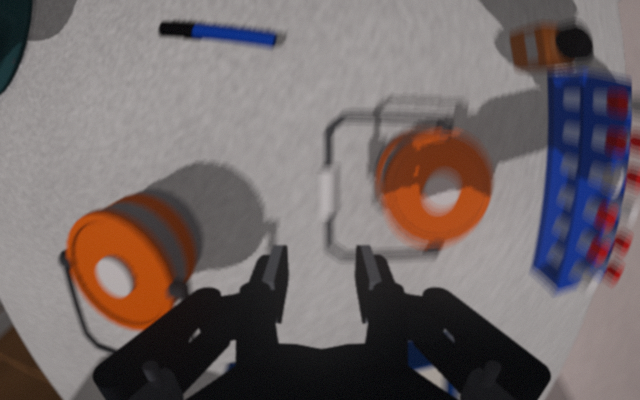

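The wrist view shows the sleeve at about (327,192), to be reached between the fingers, with the bail still flat. I'll cross-check its position now that the arm is still.

```bash
cat >> h.py <<'E'
def wz(u,v,z,c):
    r,t=RT(c);x=(u-c["cx"])/c["fx"];y=(v-c["cy"])/c["fy"];th=np.hypot(x,y)
    d=r.T@np.array([x/th*np.sin(th),y/th*np.sin(th),np.cos(th)]);o=-r.T@t
    return o+d*(z-o[2])/d[2]
E
python3 - <<'E'
from h import *
import json
s=st();print(rel(np.array([BAR[0],BAR[1],.12]),PY))
c=bot.get_calibration("wrist");im,_=bot.read_camera("wrist");cv2.imwrite("pics/w2.png",cv2.resize(im[90:270,280:510,::-1],None,fx=3,fy=3,interpolation=2))
json.dump({k:np.array(v).tolist() for k,v in c.items()},open("c.json","w"))
E
```

```text
{'time': 1.0333, 'tool_pos': [0.4976, -0.2968, 0.179], 'q': [-0.5821, 0.1386, 1.8795, 0.0025, 1.1288, -0.5025], 'wrist_force': [-0.2461, -1.1287, -0.5569], 'width': 0.4111}
(array([ 5.9 ,  0.27, -0.23]), array([-0.001, -0.005,  0.004]))
```

View pics/w2.png

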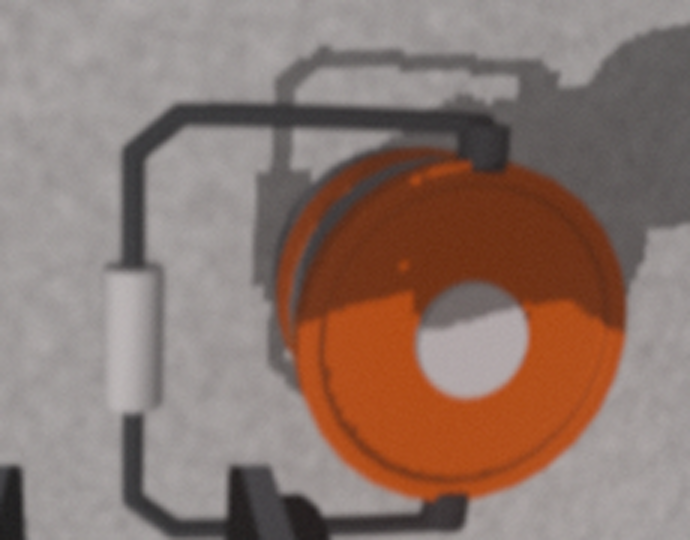

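The sharper crop puts the sleeve centre at (134,338), the pivots at (488,146) and (447,511), and the lid disc at (472,340).

Run:
```python
from h import *
import json
c=json.load(open("c.json"))
f=lambda x,y:((x+.5)/3-.5+280,(y+.5)/3-.5+90)
for n,p,z in[("sl",(134,338),.075),("pL",(488,146),.078),("pR",(447,511),.078),("disc",(472,340),.082),("bL",(133,160),.075),("bR",(135,500),.075)]: print(n,wz(*f(*p),z,c).round(4))
```

```text
sl [ 0.5001 -0.2951  0.075 ]
pL [ 0.5959 -0.2492  0.078 ]
pR [ 0.5874 -0.3543  0.078 ]
disc [ 0.5905 -0.3006  0.082 ]
bL [ 0.5035 -0.2483  0.075 ]
bR [ 0.4967 -0.343   0.075 ]
```

```bash
python3 -m creep '[{"grip":3.5,"dp":[2.5,0.25,-0.2],"rotation":[0,0,0]},{"grip":3.5,"dp":[5,0.25,-0.2],"rotation":[0,0,0]},{"grip":3.5,"dp":[7,0.25,-0.2],"rotation":[0,0,0]},{"grip":3.5,"dp":[7,0.25,-0.2],"rotation":[0,0,0]},{"grip":3.5,"dp":[7,0.25,-0.2],"rotation":[0,0,0]}]'
python3 - <<'E'
from h import *
st();print(rel(np.array([BAR[0],BAR[1],.070]),PY))
E
```

```text
time: 1.5
tool_pos: [0.4977, -0.3013, 0.1111]
tcp_rot: [1.275, 1.168, -1.277]
wrist_force: [0.2, 0.9, 0.6]
width: 0.41
{'time': 1.5, 'tool_pos': [0.4977, -0.3013, 0.1111], 'q': [-0.587, 0.2104, 1.9325, -0.0004, 1.0017, -0.4969], 'wrist_force': [0.2161, 0.8906, 0.5595], 'width': 0.4099}
(array([ 4.11,  0.21, -0.7 ]), array([-0.01 , -0.001,  0.003]))
```

```bash
python3 -m creep '[{"grip":3.5,"dp":[0,0.2,-0.65],"rotation":[-0.01,0,0]},{"grip":3.5,"dp":[1.5,0.2,-0.65],"rotation":[-0.01,0,0]},{"grip":3.5,"dp":[3,0.2,-0.65],"rotation":[-0.01,0,0]},{"grip":3.5,"dp":[4,0.2,-0.65],"rotation":[-0.01,0,0]},{"grip":3.5,"dp":[4,0.2,-0.65],"rotation":[-0.01,0,0]}]'
python3 - <<'E'
from h import *
st();print(rel(np.array([BAR[0],BAR[1],.070]),PY))
im,_=bot.read_camera("wrist");cv2.imwrite("pics/w3.png",im[:,:,::-1])
st()
E
```

```text
time: 1.92
tool_pos: [0.5011, -0.2941, 0.0714]
tcp_rot: [1.266, 1.173, -1.267]
wrist_force: [0.3, 0.7, -0.2]
width: 0.41
{'time': 1.9167, 'tool_pos': [0.5011, -0.2941, 0.0714], 'q': [-0.5736, 0.2563, 1.9605, 0.0, 0.9263, -0.4955], 'wrist_force': [0.2866, 0.7025, -0.1663], 'width': 0.4101}
(array([ 0.14, -0.08,  0.04]), array([ 0.002, -0.001,  0.001]))
{'time': 1.9667, 'tool_pos': [0.5016, -0.2944, 0.0722], 'q': [-0.5736, 0.2556, 1.9596, 0.0, 0.927, -0.4955], 'wrist_force': [0.1265, -0.3579, 0.3863], 'width': 0.41}
```

View pics/w3.png

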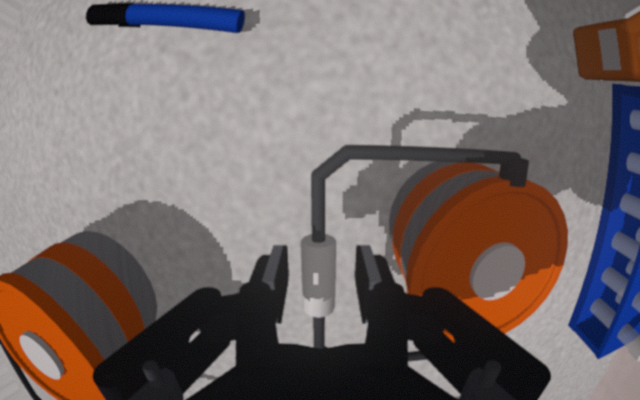

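The sleeve at (318,275) is centred between the fingers, so I'll close.

```bash
python3 -m creep '[{"grip":1,"dp":[0.2,0,0],"rotation":[0,0,0]},{"grip":1,"dp":[0.2,0,0],"rotation":[0,0,0]},{"grip":1,"dp":[0.2,0,0],"rotation":[0,0,0]},{"grip":1,"dp":[0.2,0,0],"rotation":[0,0,0]},{"grip":1,"dp":[0.2,0,0],"rotation":[0,0,0]}]' 50
python3 - <<'E'
from h import *
s=st();print(s["wrist_force"],s["torque"]);im,_=bot.read_camera("wrist");cv2.imwrite("pics/w4.png",im[:,:,::-1])
E
```

```text
time: 2.38
tool_pos: [0.5018, -0.2948, 0.071]
tcp_rot: [1.266, 1.171, -1.266]
wrist_force: [-3.8, 0.2, 5.6]
width: 0.162
{'time': 2.3833, 'tool_pos': [0.5018, -0.2948, 0.071], 'q': [-0.5738, 0.2572, 1.9602, -0.0004, 0.9236, -0.4956], 'wrist_force': [-3.7734, 0.1985, 5.5546], 'width': 0.1624}
[-3.77336605  0.19846151  5.55455468] [0.03366229 0.6119038  0.04307385]
```

View pics/w4.png

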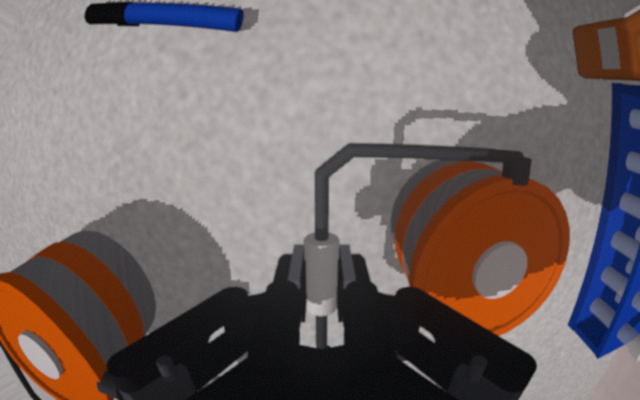

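```bash
python3 -m creep '[{"grip":1,"dp":[-0.96,0.05,0],"rotation":[0,0,0]},{"grip":1,"dp":[-1.91,0.20,0],"rotation":[0,0,0]},{"grip":1,"dp":[-2.84,0.45,0],"rotation":[0,0,0]},{"grip":1,"dp":[-3.74,0.80,0],"rotation":[0,0,0]},{"grip":1,"dp":[-4.60,1.23,0],"rotation":[0,0,0]}]' 50
python3 - <<'E'
from h import *
s=st();print(s["torque"]);im,_=bot.read_camera("wrist");cv2.imwrite("pics/w5.png",im[:,:,::-1]);s=st()
E
```

```text
time: 2.85
tool_pos: [0.5142, -0.2955, 0.1174]
tcp_rot: [1.266, 1.171, -1.267]
wrist_force: [-3.2, -0.9, 1.1]
width: 0.17
{'time': 2.85, 'tool_pos': [0.5142, -0.2955, 0.1174], 'q': [-0.5636, 0.2214, 1.9057, -0.0002, 1.0144, -0.4854], 'wrist_force': [-3.1796, -0.8594, 1.1007], 'width': 0.1696}
[-0.00104248  0.47800228 -0.0981745 ]
{'time': 2.9, 'tool_pos': [0.5162, -0.2963, 0.1196], 'q': [-0.563, 0.2205, 1.9023, 0.0001, 1.0147, -0.4853], 'wrist_force': [-3.0245, 0.9925, 3.5369], 'width': 0.1655}
```

View pics/w5.png

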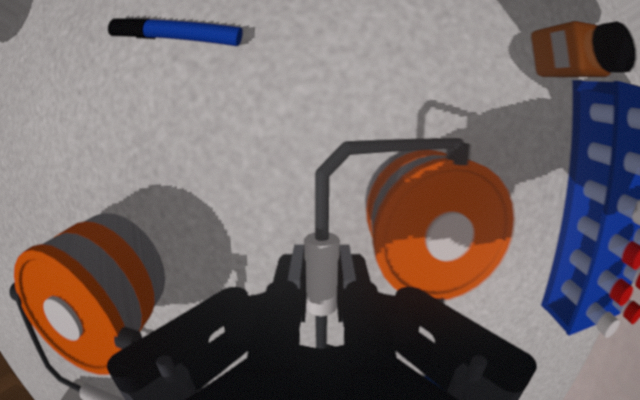

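```bash
python3 -m creep '[{"grip":1,"dp":[-0.81,0.45,0],"rotation":[0,0,0]},{"grip":1,"dp":[-1.56,1.05,0],"rotation":[0,0,0]},{"grip":1,"dp":[-2.24,1.72,0],"rotation":[0,0,0]},{"grip":1,"dp":[-2.84,2.46,0],"rotation":[0,0,0]},{"grip":1,"dp":[-3.37,3.27,0],"rotation":[0,0,0]}]' 50
python3 - <<'E'
from h import *
s=st();print(s["torque"]);im,_=bot.read_camera("wrist");cv2.imwrite("pics/w6.png",im[:,:,::-1]);im,_=bot.read_camera("scene");cv2.imwrite("pics/s6.png",cv2.resize(im[150:310,130:370,::-1],None,fx=3,fy=3,interpolation=2));s=st()
E
```

```text
time: 3.32
tool_pos: [0.5478, -0.2984, 0.1511]
tcp_rot: [1.266, 1.17, -1.266]
wrist_force: [-1.7, -1.6, 1.4]
width: 0.168
{'time': 3.3167, 'tool_pos': [0.5478, -0.2984, 0.1511], 'q': [-0.5386, 0.2408, 1.813, -0.0002, 1.0865, -0.4605], 'wrist_force': [-1.6823, -1.6087, 1.4028], 'width': 0.1685}
[-0.17562677  0.31157851 -0.10599299]
{'time': 3.4167, 'tool_pos': [0.5494, -0.2986, 0.1519], 'q': [-0.5381, 0.2409, 1.8112, 0.0006, 1.0852, -0.4609], 'wrist_force': [-3.4604, -1.1885, 6.271], 'width': 0.1626}
```

View pics/s6.png

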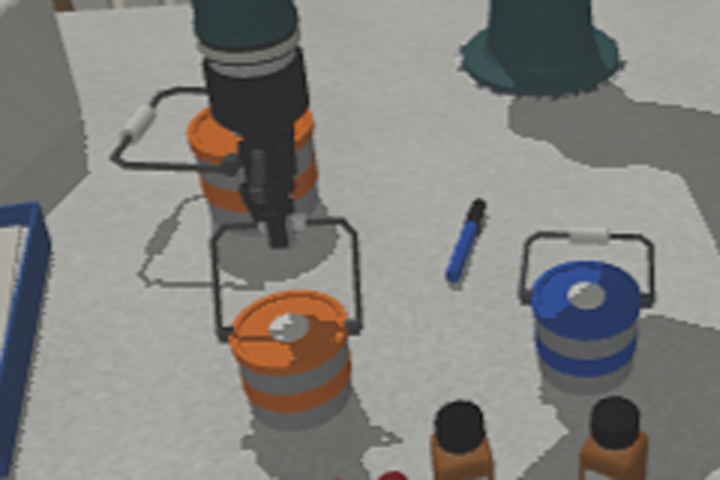

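View pics/w6.png

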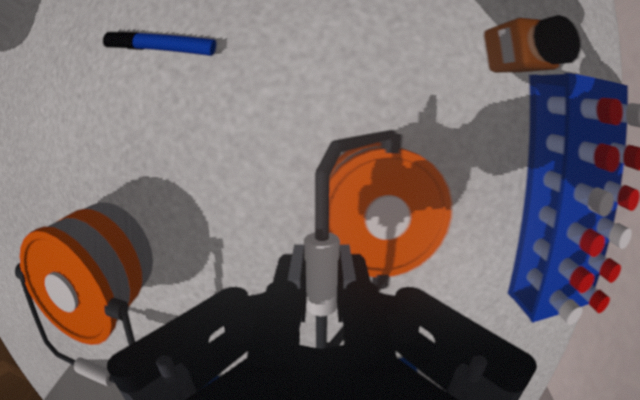

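```bash
python3 -m creep '[{"grip":1,"dp":[-0.42,0.87,0],"rotation":[0,0,0]},{"grip":1,"dp":[-0.75,1.78,0],"rotation":[0,0,0]},{"grip":1,"dp":[-0.98,2.72,0],"rotation":[0,0,0]},{"grip":1,"dp":[-1.12,3.7,0],"rotation":[0,0,0]},{"grip":1,"dp":[-1.15,4.7,0],"rotation":[0,0,0]}]' 50
python3 - <<'E'
from h import *
s=st();print(s["torque"]);c=bot.get_calibration("wrist");im,_=bot.read_camera("wrist");cv2.imwrite("pics/w7.png",im[:,:,::-1]);im,_=bot.read_camera("scene");cv2.imwrite("pics/s7.png",cv2.resize(im[150:310,130:370,::-1],None,fx=3,fy=3,interpolation=2));s=st()
import json;json.dump({k:np.array(v).tolist() for k,v in c.items()},open("c.json","w"))
E
```

```text
time: 3.83
tool_pos: [0.5955, -0.3024, 0.1632]
tcp_rot: [1.267, 1.167, -1.264]
wrist_force: [-0.1, -1.6, 4.8]
width: 0.17
{'time': 3.8333, 'tool_pos': [0.5955, -0.3024, 0.1632], 'q': [-0.5073, 0.3069, 1.7051, 0.0002, 1.1255, -0.4294], 'wrist_force': [-0.0814, -1.6477, 4.8052], 'width': 0.1696}
[-0.20824903  0.11539904 -0.03339386]
{'time': 3.9333, 'tool_pos': [0.5966, -0.3025, 0.1631], 'q': [-0.5068, 0.3079, 1.704, 0.0006, 1.1241, -0.4296], 'wrist_force': [0.437, -2.1056, 7.7171], 'width': 0.1714}
```

View pics/s7.png

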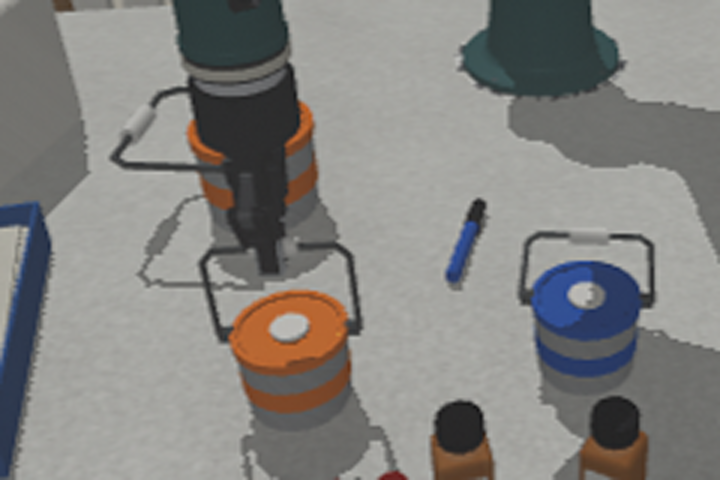

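View pics/w7.png

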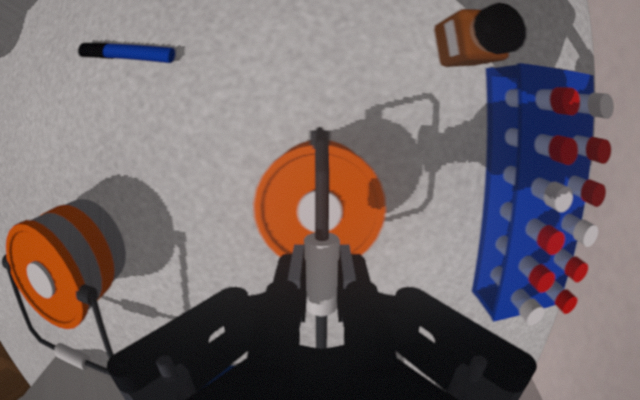

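The bail stands upright over the lid centre, with the bar at (321,200) and the lid disc at (319,211), and the pail hasn't moved. I'll lift slowly.

```bash
python3 -m creep '[{"grip":1,"dp":[-0.3,0,0],"rotation":[0,0,0]},{"grip":1,"dp":[-0.8,0,0],"rotation":[0,0,0]},{"grip":1,"dp":[-1.6,0,0],"rotation":[0,0,0]},{"grip":1,"dp":[-2.4,0,0],"rotation":[0,0,0]},{"grip":1,"dp":[-3,0,0],"rotation":[0,0,0]}]' 60
python3 - <<'E'
from h import *
s=st();im,_=bot.read_camera("wrist");cv2.imwrite("pics/w8.png",im[:,:,::-1]);im,_=bot.read_camera("scene");cv2.imwrite("pics/s8.png",cv2.resize(im[150:310,130:370,::-1],None,fx=3,fy=3,interpolation=2));s=st()
E
```

```text
time: 4.35
tool_pos: [0.5929, -0.3013, 0.1912]
tcp_rot: [1.266, 1.173, -1.267]
wrist_force: [-0.2, 0.2, -6.2]
width: 0.158
{'time': 4.35, 'tool_pos': [0.5929, -0.3013, 0.1912], 'q': [-0.5077, 0.2826, 1.682, 0.0002, 1.1783, -0.4298], 'wrist_force': [-0.1603, 0.23, -6.2456], 'width': 0.158}
{'time': 4.45, 'tool_pos': [0.5942, -0.302, 0.193], 'q': [-0.5077, 0.2814, 1.6801, 0.0002, 1.1774, -0.4297], 'wrist_force': [1.04, 0.0096, -4.5918], 'width': 0.1652}
```

View pics/s8.png

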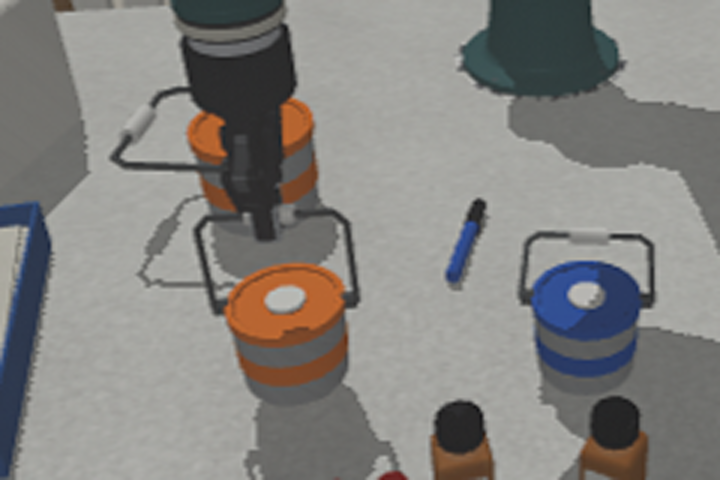

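View pics/w8.png

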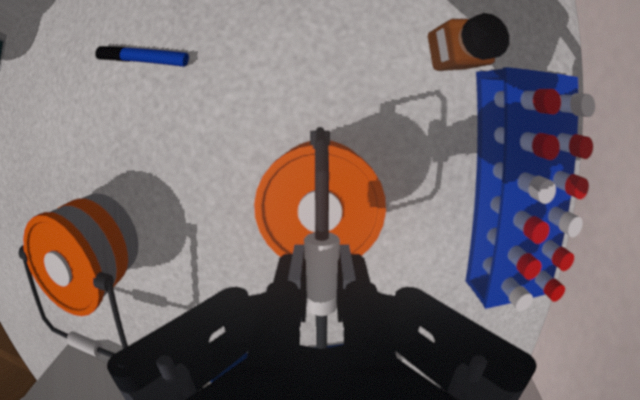

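```bash
python3 -m creep '[{"grip":1,"dp":[-1,0,0],"rotation":[0,0,0]},{"grip":1,"dp":[-3,0,0],"rotation":[0,0,0]},{"grip":1,"dp":[-5.5,0,0],"rotation":[0,0,0]},{"grip":1,"dp":[-8,0,0],"rotation":[0,0,0]},{"grip":1,"dp":[-9.2,0,0],"rotation":[0,0,0]}]' 60
python3 - <<'E'
from h import *
s=st();print(rel([.44,.257,.285],SY),rel([.47,-.1,.285],0))
E
```

```text
time: 4.87
tool_pos: [0.5945, -0.3023, 0.2877]
tcp_rot: [1.267, 1.166, -1.264]
wrist_force: [-0.3, -0.4, -4.0]
width: 0.164
{'time': 4.8667, 'tool_pos': [0.5945, -0.3023, 0.2877], 'q': [-0.5078, 0.2238, 1.5755, 0.0001, 1.3372, -0.4297], 'wrist_force': [-0.3117, -0.4022, -4.0242], 'width': 0.1638}
(array([  0.07, -19.77, -54.55]), array([-0.225,  0.003, -0.004])) (array([  0.17, -14.  , -19.2 ]), array([-0.078,  0.002, -0.005]))
```

```bash
python3 -m creep '[{"grip":1,"dp":[0,-0.15,-0.4],"rotation":[0,0,0]},{"grip":1,"dp":[0,-0.5,-1.4],"rotation":[-0.005,0,0]},{"grip":1,"dp":[0,-1.1,-3],"rotation":[-0.01,0,0]},{"grip":1,"dp":[0,-1.8,-5],"rotation":[-0.02,0,0]},{"grip":1,"dp":[0,-2.6,-7.3],"rotation":[-0.03,0,0]}]' 60
python3 -m creep '[{"grip":1,"dp":[0,-0.8,-2.4],"rotation":[-0.01,0,0]},{"grip":1,"dp":[0,-1.7,-4.8],"rotation":[-0.02,0,0]},{"grip":1,"dp":[0,-2.6,-7.2],"rotation":[-0.03,0,0]},{"grip":1,"dp":[0,-3.5,-9.6],"rotation":[-0.04,0,0]},{"grip":1,"dp":[0,-4.4,-12],"rotation":[-0.05,0,0]}]' 60
python3 - <<'E'
from h import *
s=st();print(rel([.44,.257,.285],SY))
E
```

```text
time: 5.28
tool_pos: [0.5714, -0.2253, 0.2799]
tcp_rot: [1.244, 1.191, -1.247]
wrist_force: [0.3, -0.4, -6.1]
width: 0.164
time: 5.7
tool_pos: [0.5325, -0.1025, 0.2802]
tcp_rot: [1.206, 1.215, -1.21]
wrist_force: [-0.6, -0.5, -5.5]
width: 0.166
{'time': 5.7, 'tool_pos': [0.5325, -0.1025, 0.2802], 'q': [-0.2365, -0.0051, 1.8414, 0.0006, 1.3105, -0.2395], 'wrist_force': [-0.597, -0.4902, -5.4689], 'width': 0.1664}
(array([ -0.37,  -9.15, -35.98]), array([-0.144, -0.002,  0.005]))
```

```bash
python3 -m creep '[{"grip":1,"dp":[0,-0.8,-2.4],"rotation":[-0.01,0,0]},{"grip":1,"dp":[0,-1.5,-4.8],"rotation":[-0.02,0,0]},{"grip":1,"dp":[-0.2,-2.2,-7.2],"rotation":[-0.03,0,0]},{"grip":1,"dp":[-0.3,-2.9,-9.6],"rotation":[-0.04,0,0]},{"grip":1,"dp":[-0.4,-3.6,-12],"rotation":[-0.05,0,0]}]' 60
python3 -m creep '[{"grip":1,"dp":[0,-0.7,-2.4],"rotation":[-0.01,0,0]},{"grip":1,"dp":[0,-1.4,-4.8],"rotation":[-0.02,0,0]},{"grip":1,"dp":[0,-2,-7.2],"rotation":[-0.03,0,0]},{"grip":1,"dp":[0,-2.6,-9.6],"rotation":[-0.04,0,0]},{"grip":1,"dp":[0,-3.1,-12],"rotation":[-0.05,0,0]}]' 60
python3 - <<'E'
from h import *
s=st();print(rel([.44,.257,.275],SY))
E
```

```text
time: 6.12
tool_pos: [0.4961, 0.0169, 0.2845]
tcp_rot: [1.169, 1.238, -1.173]
wrist_force: [-0.5, -0.4, -5.0]
width: 0.162
time: 6.53
tool_pos: [0.4586, 0.1345, 0.2845]
tcp_rot: [1.13, 1.259, -1.137]
wrist_force: [0.1, 0.1, -4.9]
width: 0.166
{'time': 6.5333, 'tool_pos': [0.4586, 0.1345, 0.2845], 'q': [0.2327, -0.1363, 1.9561, 0.0006, 1.3266, 0.1296], 'wrist_force': [0.148, 0.1156, -4.9253], 'width': 0.1658}
(array([  0.95,  -0.58, -12.38]), array([-0.044, -0.   ,  0.005]))
```

```bash
python3 -m creep '[{"grip":1,"dp":[0,-0.2,-2.4],"rotation":[-0.01,0,0]},{"grip":1,"dp":[0,-0.3,-4.7],"rotation":[-0.02,0,0]},{"grip":1,"dp":[0,-0.4,-6.8],"rotation":[-0.03,0,0]},{"grip":1,"dp":[0,-0.5,-8.7],"rotation":[-0.04,0,0]},{"grip":1,"dp":[0,-0.5,-10.3],"rotation":[-0.045,0,0]}]' 60
python3 -m creep '[{"grip":1,"dp":[0.1,0,-1.2],"rotation":[0,0,0]},{"grip":1,"dp":[0.4,0,-1.9],"rotation":[0,0,0]},{"grip":1,"dp":[0.7,0,-2.1],"rotation":[0,0,0]},{"grip":1,"dp":[0.9,0,-2.1],"rotation":[0,0,0]},{"grip":1,"dp":[0.9,0,-2.1],"rotation":[0,0,0]}]' 60
python3 - <<'E'
from h import *
s=st();
for n in("top","scene","wrist"):
    im,_=bot.read_camera(n);cv2.imwrite(f"pics/{n}9.png",im[:,:,::-1]);s=st()
im=cv2.imread("pics/top9.png");cv2.imwrite("pics/top9c.png",cv2.resize(im[110:250,110:250],None,fx=4,fy=4,interpolation=2))
im=cv2.imread("pics/scene9.png");cv2.imwrite("pics/scene9c.png",cv2.resize(im[120:280,350:540],None,fx=4,fy=3.5,interpolation=2))
E
```

```text
time: 6.95
tool_pos: [0.4432, 0.2364, 0.2844]
tcp_rot: [1.096, 1.279, -1.103]
wrist_force: [-0.4, -0.6, -5.2]
width: 0.166
time: 7.37
tool_pos: [0.4424, 0.255, 0.2768]
tcp_rot: [1.098, 1.275, -1.103]
wrist_force: [0.5, -0.5, -6.0]
width: 0.164
{'time': 7.3667, 'tool_pos': [0.4424, 0.255, 0.2768], 'q': [0.4746, -0.0673, 1.9077, -0.0007, 1.3039, 0.328], 'wrist_force': [0.4928, -0.528, -5.9881], 'width': 0.1643}
{'time': 7.4167, 'tool_pos': [0.4427, 0.255, 0.2774], 'q': [0.4743, -0.0677, 1.907, -0.0006, 1.3041, 0.328], 'wrist_force': [0.2765, -1.7668, -6.2658], 'width': 0.1619}
{'time': 7.4667, 'tool_pos': [0.443, 0.2551, 0.2778], 'q': [0.474, -0.0679, 1.9064, -0.0003, 1.3041, 0.3281], 'wrist_force': [0.0216, 0.2234, -5.7504], 'width': 0.1675}
{'time': 7.5167, 'tool_pos': [0.4432, 0.2552, 0.2782], 'q': [0.474, -0.0681, 1.9059, -0.0003, 1.3041, 0.3281], 'wrist_force': [0.0082, -0.0132, -5.1072], 'width': 0.162}
```

View pics/top9c.png

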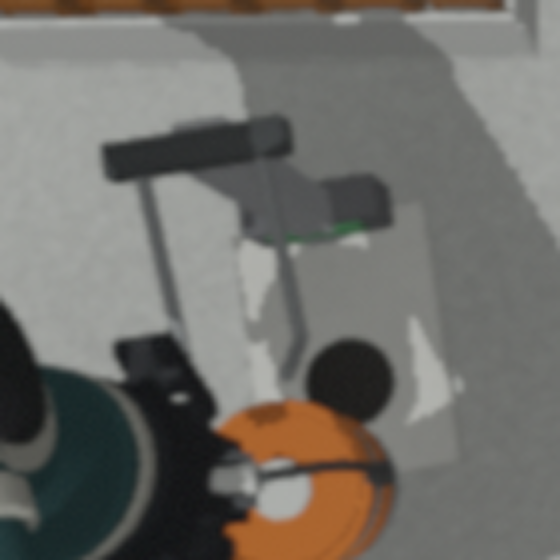

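View pics/scene9c.png

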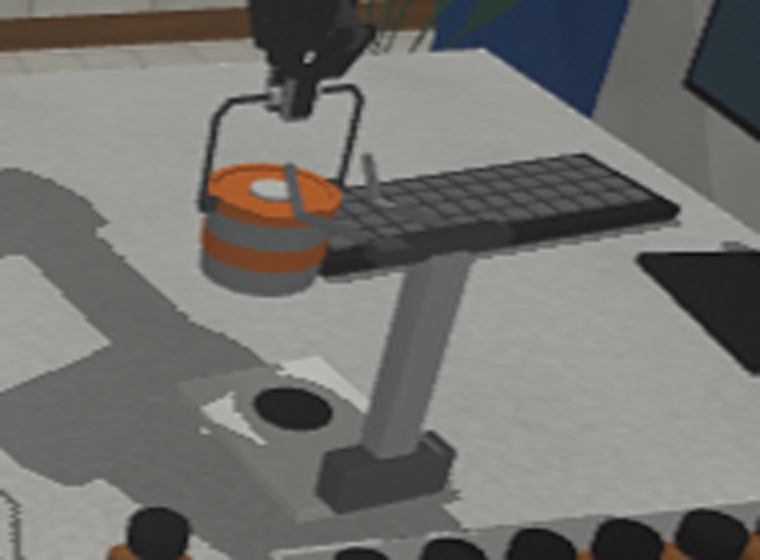

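View pics/wrist9.png

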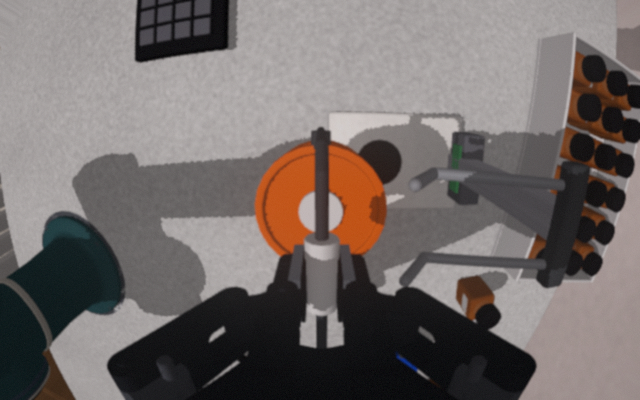

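Pail hangs upright from the gripper. In the wrist view the prong tips are at (417,185) and (407,278). I'll check them against the stand estimate.

Run:
```python
from h import *
s=st();c=bot.get_calibration("wrist")
im=cv2.imread("pics/wrist9.png");cv2.imwrite("pics/wrist9c.png",cv2.resize(im[130:300,380:600],None,fx=3.5,fy=3.5,interpolation=2))
print(wz(417,185,.246,c),wz(407,280,.246,c), "cam",-RT(c)[0].T@RT(c)[1]);print(rel([SEAT[0],SEAT[1],.268],SY))
```

```text
{'time': 7.5167, 'tool_pos': [0.4432, 0.2552, 0.2782], 'q': [0.474, -0.0681, 1.9059, -0.0003, 1.3041, 0.3281], 'wrist_force': [0.0082, -0.0132, -5.1072], 'width': 0.162}
[0.49085506 0.29745989 0.246     ] [0.50043509 0.23692917 0.246     ] cam [0.4324214  0.33157861 0.40685247]
(array([ 1.02,  7.6 , -0.27]), array([-0.001,  0.   ,  0.   ]))
```

View pics/wrist9c.png

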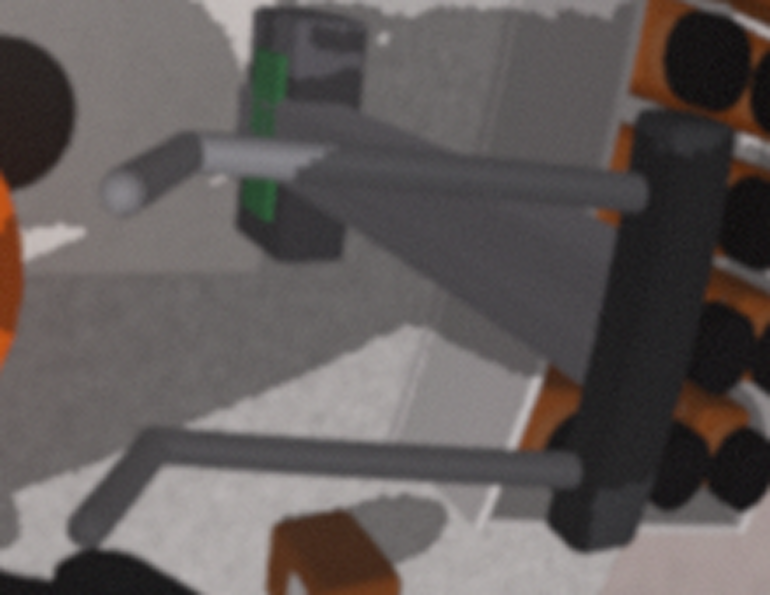

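```bash
python3 -m creep '[{"grip":1,"dp":[0.3,0.1,0],"rotation":[0,0,0]},{"grip":1,"dp":[0.7,0.5,-0.1],"rotation":[0,0,0]},{"grip":1,"dp":[0.9,1.1,-0.1],"rotation":[0,0,0]},{"grip":1,"dp":[1,1.8,-0.2],"rotation":[0,0,0]},{"grip":1,"dp":[1,2.6,-0.2],"rotation":[0,0,0]}]' 60
python3 -m creep '[{"grip":1,"dp":[0,0.9,0],"rotation":[0,0,0]},{"grip":1,"dp":[0,1.8,0],"rotation":[0,0,0]},{"grip":1,"dp":[0,2.7,0],"rotation":[0,0,0]},{"grip":1,"dp":[0,3.5,0],"rotation":[0,0,0]},{"grip":1,"dp":[0,4.1,0],"rotation":[0,0,0]}]' 60
python3 -m creep '[{"grip":1,"dp":[0,0.5,0],"rotation":[0,0,0]},{"grip":1,"dp":[0,0.8,0],"rotation":[0,0,0]},{"grip":1,"dp":[0,0.9,0],"rotation":[0,0,0]},{"grip":1,"dp":[0,0.9,0],"rotation":[0,0,0]},{"grip":1,"dp":[0,0.9,0],"rotation":[0,0,0]}]' 60
python3 - <<'E'
from h import *
s=st();
for n in("top","scene","wrist"):
    im,_=bot.read_camera(n);cv2.imwrite(f"pics/{n}10.png",im[:,:,::-1]);s=st()
im=cv2.imread("pics/top10.png");cv2.imwrite("pics/top10c.png",cv2.resize(im[110:250,110:250],None,fx=4,fy=4,interpolation=2))
im=cv2.imread("pics/scene10.png");cv2.imwrite("pics/scene10c.png",cv2.resize(im[120:280,350:540],None,fx=4,fy=3.5,interpolation=2))
print(rel([SEAT[0],SEAT[1],.219],SY))
E
```

```text
time: 7.93
tool_pos: [0.4691, 0.2619, 0.2677]
tcp_rot: [1.1, 1.275, -1.101]
wrist_force: [-0.2, 0.8, -5.5]
width: 0.168
time: 8.35
tool_pos: [0.5104, 0.268, 0.2682]
tcp_rot: [1.101, 1.275, -1.1]
wrist_force: [-0.7, 0.7, -5.9]
width: 0.167
time: 8.77
tool_pos: [0.5176, 0.2691, 0.2682]
tcp_rot: [1.1, 1.275, -1.101]
wrist_force: [0.1, -0.2, -5.5]
width: 0.171
{'time': 8.7667, 'tool_pos': [0.5176, 0.2691, 0.2682], 'q': [0.4366, 0.0782, 1.7773, 0.0001, 1.2866, 0.2895], 'wrist_force': [0.1042, -0.1928, -5.518], 'width': 0.171}
{'time': 8.8167, 'tool_pos': [0.5176, 0.2691, 0.2682], 'q': [0.4367, 0.078, 1.7774, 0.0001, 1.2866, 0.2895], 'wrist_force': [-0.2423, -0.1395, -5.6362], 'width': 0.1631}
{'time': 8.8667, 'tool_pos': [0.5176, 0.2691, 0.2683], 'q': [0.4367, 0.0778, 1.7774, 0.0001, 1.2865, 0.2895], 'wrist_force': [-0.3465, -0.2154, -5.7458], 'width': 0.1666}
{'time': 8.9167, 'tool_pos': [0.5176, 0.2691, 0.2683], 'q': [0.4367, 0.0778, 1.7774, 0.0, 1.2865, 0.2895], 'wrist_force': [0.2406, -0.4797, -5.9782], 'width': 0.1625}
(array([4.93, 0.04, 0.01]), array([0., 0., 0.]))
```

View pics/top10c.png

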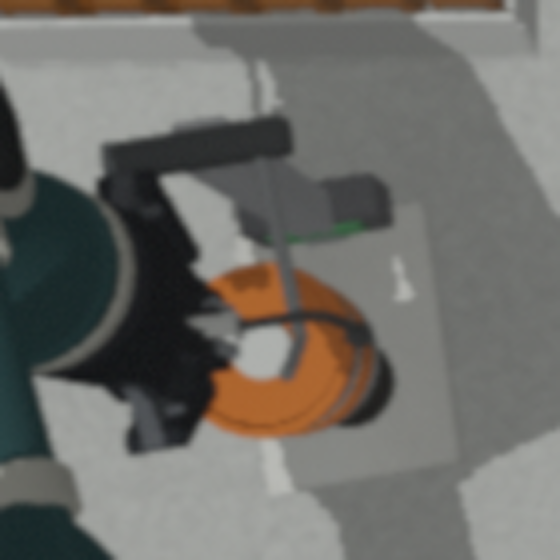

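View pics/scene10c.png

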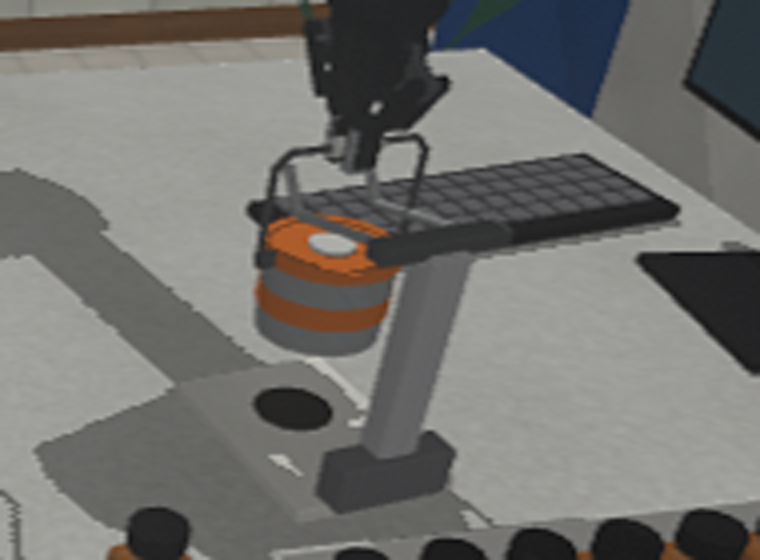

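View pics/wrist10.png

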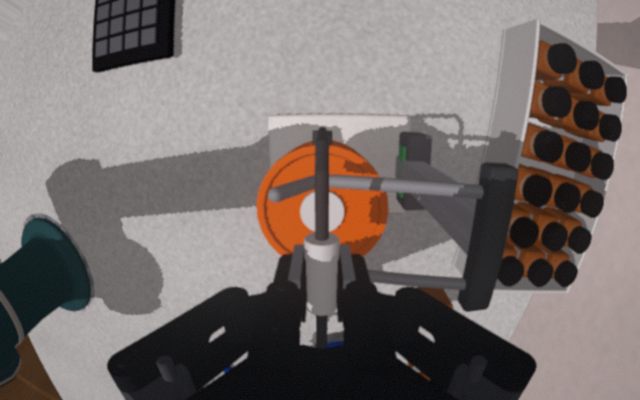

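The bar is beyond the tips, with the tip at (275,194) and the bend at (333,183) directly under it. The lid is below the prongs, so I'll lower.

```bash
python3 -m creep '[{"grip":1,"dp":[0.5,0,0],"rotation":[0,0,0]},{"grip":1,"dp":[1.4,0,0],"rotation":[0,0,0]},{"grip":1,"dp":[2.3,0,0],"rotation":[0,0,0]},{"grip":1,"dp":[3.2,0,0],"rotation":[0,0,0]},{"grip":1,"dp":[3.8,0,0],"rotation":[0,0,0]}]' 60
python3 -m creep '[{"grip":1,"dp":[0.2,0,0],"rotation":[0,0,0]},{"grip":1,"dp":[0.4,0,0],"rotation":[0,0,0]},{"grip":1,"dp":[0.6,0,0],"rotation":[0,0,0]},{"grip":1,"dp":[0.8,0,0],"rotation":[0,0,0]},{"grip":1,"dp":[0.9,0,0],"rotation":[0,0,0]}]' 60
python3 - <<'E'
from h import *
s=st();
for n in("scene","wrist"):
    im,_=bot.read_camera(n);cv2.imwrite(f"pics/{n}11.png",im[:,:,::-1]);s=st()
im=cv2.imread("pics/scene11.png");cv2.imwrite("pics/scene11c.png",cv2.resize(im[120:280,350:540],None,fx=4,fy=3.5,interpolation=2))
E
```

```text
time: 9.33
tool_pos: [0.517, 0.2687, 0.2279]
tcp_rot: [1.098, 1.276, -1.103]
wrist_force: [-0.3, -0.3, -5.9]
width: 0.162
time: 9.75
tool_pos: [0.5182, 0.2692, 0.2214]
tcp_rot: [1.101, 1.275, -1.1]
wrist_force: [0.8, -0.4, -5.8]
width: 0.168
{'time': 9.75, 'tool_pos': [0.5182, 0.2692, 0.2214], 'q': [0.4365, 0.1089, 1.8311, 0.0, 1.201, 0.2895], 'wrist_force': [0.8247, -0.416, -5.8459], 'width': 0.168}
{'time': 9.8, 'tool_pos': [0.518, 0.2692, 0.2212], 'q': [0.4365, 0.109, 1.8313, 0.0, 1.2011, 0.2895], 'wrist_force': [-0.316, 0.4954, -6.4982], 'width': 0.1625}
{'time': 9.85, 'tool_pos': [0.518, 0.2692, 0.2214], 'q': [0.4366, 0.1089, 1.8312, 0.0, 1.2013, 0.2895], 'wrist_force': [-0.4703, -0.8397, -5.6426], 'width': 0.1636}
```

View pics/scene11c.png

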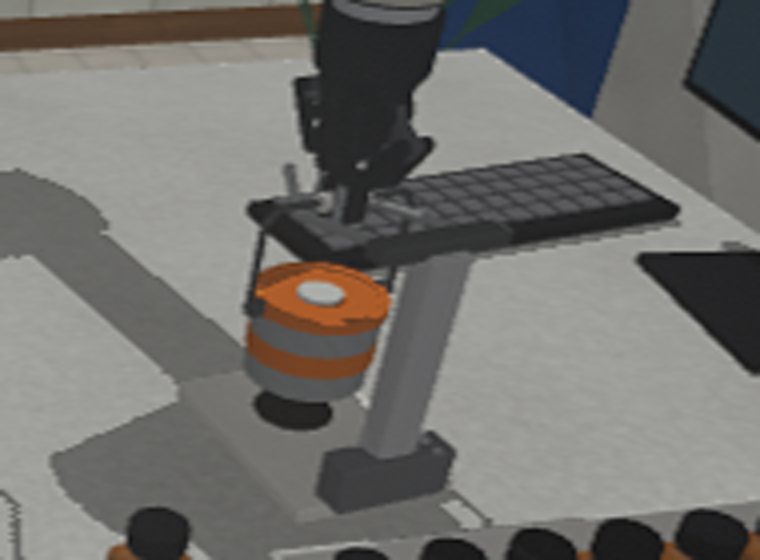

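View pics/wrist11.png

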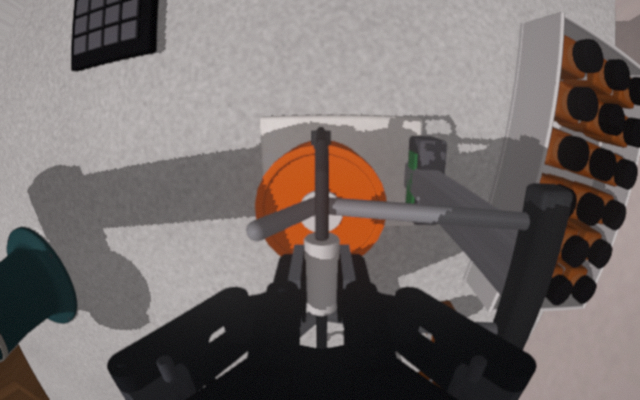

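Almost seated, but the weight is still on the gripper (-5.8 N). I'll keep lowering in mm steps.

```bash
python3 -m creep '[{"grip":1,"dp":[0.1,0,0],"rotation":[0,0,0]},{"grip":1,"dp":[0.2,0,0],"rotation":[0,0,0]},{"grip":1,"dp":[0.3,0,0],"rotation":[0,0,0]},{"grip":1,"dp":[0.3,0,0],"rotation":[0,0,0]}]' 60
python3 -m creep '[{"grip":1,"dp":[0.1,0,0],"rotation":[0,0,0]},{"grip":1,"dp":[0.2,0,0],"rotation":[0,0,0]},{"grip":1,"dp":[0.2,0,0],"rotation":[0,0,0]}]' 60
```

```text
time: 10.18
tool_pos: [0.5186, 0.2693, 0.2191]
tcp_rot: [1.101, 1.274, -1.099]
wrist_force: [1.1, 0.2, -3.3]
width: 0.167
time: 10.43
tool_pos: [0.5187, 0.2694, 0.2187]
tcp_rot: [1.102, 1.274, -1.098]
wrist_force: [-1.4, -1.5, 6.1]
width: 0.164
```

```bash
python3 -m creep '[{"grip":1,"dp":[-0.1,0,0],"rotation":[0,0,0]},{"grip":1,"dp":[-0.1,0,0],"rotation":[0,0,0]},{"grip":1,"dp":[-0.1,0,0],"rotation":[0,0,0]}]' 20
python3 -m creep '[{"grip":1.8,"dp":[0,0,0],"rotation":[0,0,0]},{"grip":2.4,"dp":[0,0,0],"rotation":[0,0,0]},{"grip":3.2,"dp":[0,0,0],"rotation":[0,0,0]},{"grip":4,"dp":[0,0,0],"rotation":[0,0,0]},{"grip":4,"dp":[0,0,0],"rotation":[0,0,0]}]' 20
python3 - <<'E'
from h import *
s=st();
for n in("scene","wrist"):
    im,_=bot.read_camera(n);cv2.imwrite(f"pics/{n}12.png",im[:,:,::-1]);s=st()
im=cv2.imread("pics/scene12.png");cv2.imwrite("pics/scene12c.png",cv2.resize(im[120:280,350:540],None,fx=4,fy=3.5,interpolation=2))
E
```

```text
time: 10.68
tool_pos: [0.5187, 0.2694, 0.2187]
tcp_rot: [1.102, 1.274, -1.098]
wrist_force: [-1.3, -1.6, 5.6]
width: 0.165
time: 11.1
tool_pos: [0.5178, 0.2691, 0.2168]
tcp_rot: [1.1, 1.276, -1.101]
wrist_force: [0.7, -1.0, 0.1]
width: 0.468
{'time': 11.1, 'tool_pos': [0.5178, 0.2691, 0.2168], 'q': [0.4365, 0.1124, 1.8361, 0.0001, 1.1939, 0.2895], 'wrist_force': [0.6702, -0.9695, 0.1143], 'width': 0.468}
{'time': 11.15, 'tool_pos': [0.5178, 0.2691, 0.2169], 'q': [0.4365, 0.1123, 1.836, 0.0001, 1.1939, 0.2895], 'wrist_force': [0.5282, -0.4569, -0.1709], 'width': 0.4695}
{'time': 11.2, 'tool_pos': [0.5178, 0.2691, 0.217], 'q': [0.4365, 0.1122, 1.8359, 0.0001, 1.1939, 0.2896], 'wrist_force': [0.3434, 0.2798, 0.3096], 'width': 0.4675}
```

View pics/scene12c.png

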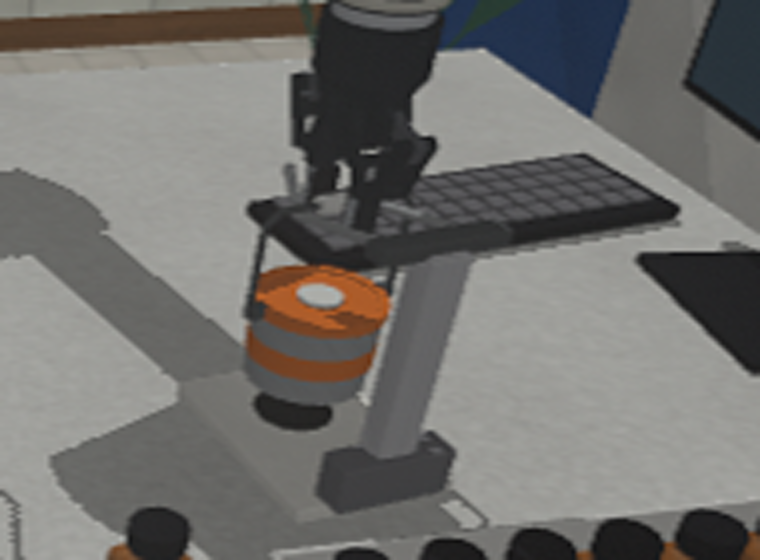

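View pics/wrist12.png

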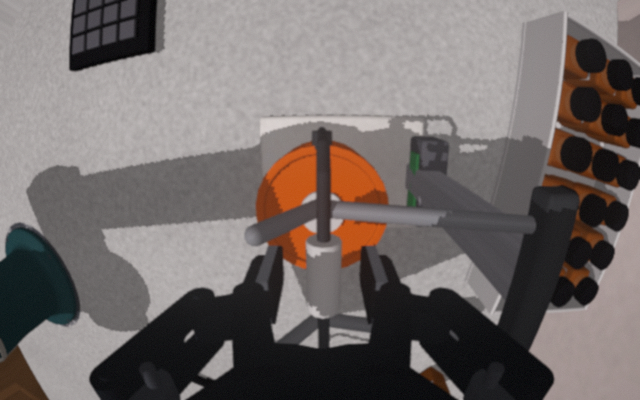

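Released. The bar sits in the bends of both prongs, clear of the fingers, and the wrist force is about 0. I'll retreat straight up.

```bash
python3 -m creep '[{"grip":4,"dp":[-0.5,0,0],"rotation":[0,0,0]},{"grip":4,"dp":[-1.5,0,0],"rotation":[0,0,0]},{"grip":4,"dp":[-3,0,0],"rotation":[0,0,0]},{"grip":4,"dp":[-5,0,0],"rotation":[0,0,0]},{"grip":4,"dp":[-7,0,0],"rotation":[0,0,0]}]'
python3 -m creep '[{"grip":4,"dp":[-2,-2,0],"rotation":[0,0,0]},{"grip":4,"dp":[-5,-5,0],"rotation":[0,0,0]},{"grip":4,"dp":[-8,-8,1],"rotation":[0,0,0]},{"grip":4,"dp":[-10,-10,4],"rotation":[0,0,0]},{"grip":4,"dp":[-10,-12,7],"rotation":[0,0,0]}]'
python3 -m creep '[{"grip":4,"dp":[0,0,3],"rotation":[0,0,0]},{"grip":4,"dp":[0,0,7],"rotation":[0,0,0]},{"grip":4,"dp":[0,0,11],"rotation":[0,0,0]},{"grip":4,"dp":[0,0,14],"rotation":[0,0,0]},{"grip":4,"dp":[0,0,14],"rotation":[0,0,0]}]'
python3 - <<'E'
from h import *
s=st();
for n in("top","scene"):
    im,_=bot.read_camera(n);cv2.imwrite(f"pics/{n}13.png",im[:,:,::-1]);s=st()
im=cv2.imread("pics/scene13.png");cv2.imwrite("pics/scene13c.png",cv2.resize(im[120:280,350:540],None,fx=4,fy=3.5,interpolation=2))
E
```

```text
time: 11.62
tool_pos: [0.5178, 0.2691, 0.2886]
tcp_rot: [1.1, 1.275, -1.1]
wrist_force: [-0.1, 1.0, -0.1]
width: 0.47
time: 12.03
tool_pos: [0.41, 0.1831, 0.3942]
tcp_rot: [1.105, 1.271, -1.089]
wrist_force: [0.9, 0.0, 0.8]
width: 0.472
time: 12.45
tool_pos: [0.4304, 0.0393, 0.3887]
tcp_rot: [1.103, 1.269, -1.104]
wrist_force: [0.4, 0.3, -0.2]
width: 0.466
{'time': 12.45, 'tool_pos': [0.4304, 0.0393, 0.3887], 'q': [0.0356, -0.2669, 1.8763, -0.0029, 1.5298, -0.1057], 'wrist_force': [0.4039, 0.2764, -0.1995], 'width': 0.4658}
{'time': 12.5, 'tool_pos': [0.4302, 0.0415, 0.3886], 'q': [0.0388, -0.2666, 1.8763, -0.0004, 1.5299, -0.1031], 'wrist_force': [-0.2801, 0.7167, -0.3056], 'width': 0.4678}
{'time': 12.55, 'tool_pos': [0.4301, 0.0429, 0.3884], 'q': [0.0414, -0.2663, 1.8764, 0.0005, 1.5299, -0.1024], 'wrist_force': [0.5696, 0.4131, -0.3064], 'width': 0.4681}
```

View pics/scene13c.png

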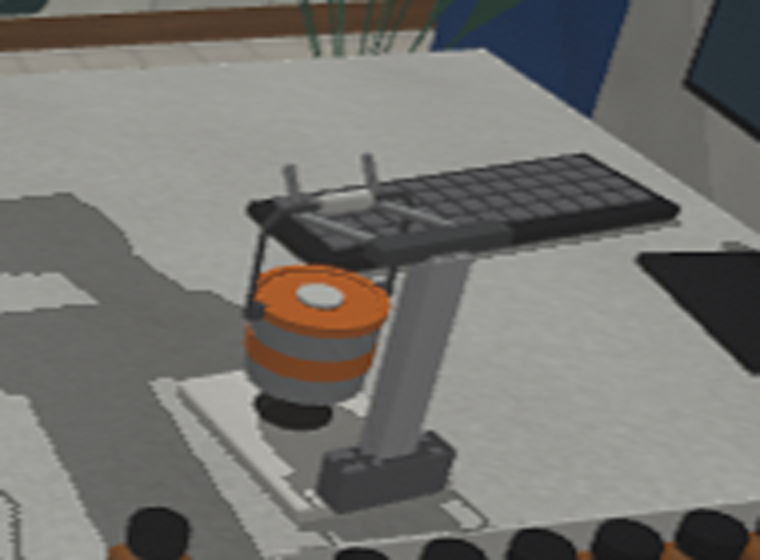

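View pics/top13.png

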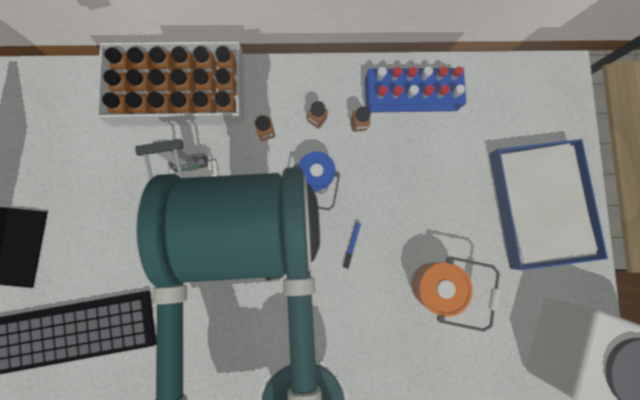

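The pail hangs in the hook and the bystanders are in their original pixels. I'll let it settle and check for swing.

```bash
for i in 1 2 3 4 5 ; do python3 -m creep '[{"grip":4,"dp":[0,0,0],"rotation":[0,0,0]},{"grip":4,"dp":[0,0,0],"rotation":[0,0,0]},{"grip":4,"dp":[0,0,0],"rotation":[0,0,0]},{"grip":4,"dp":[0,0,0],"rotation":[0,0,0]},{"grip":4,"dp":[0,0,0],"rotation":[0,0,0]}]' >/dev/null; done
python3 - <<'E'
from h import *
a=cv2.imread("pics/scene13.png")[150:260,400:470].astype(int)
for i in range(5):
    im,d=bot.read_camera("scene");b=im[150:260,400:470,::-1].astype(int)
    print(round(bot.read_state()["time"],2),abs(a-b).mean().round(2),abs(a-b).max());a=b
cv2.imwrite("pics/scene14c.png",cv2.resize(im[150:260,400:490,::-1],None,fx=6,fy=5.4,interpolation=2))
c=bot.get_calibration("scene")
# expected seat ends
for y in(-.045,0,.045): 
    p=SEAT+y*np.array([-np.sin(SY),np.cos(SY),0]);u,v=proj("scene",p);print((u-400)*6,(v-150)*5.4)
p=SEAT+[0,0,-.087];u,v=proj("scene",p);print("lid",(u-400)*6,(v-150)*5.4)
E
```

```text
14.68 0.41 40
14.73 0.4 3
14.78 0.4 3
14.83 0.39 3
14.88 0.4 3
118.72741089647229 161.41067161384797
205.56518510983665 148.127590418149
290.2821140299517 135.16892288331314
lid 173.62010221399646 292.1933475012699
```

View pics/scene14c.png

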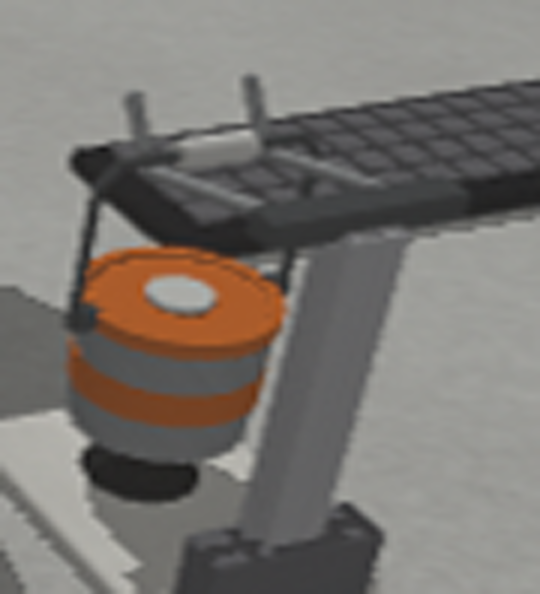

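```bash
python3 -c "
from workcell import bot
print(bot.finish_job())"
```

```text
the job is handed in; nothing more can be done
None
```

I swung the small orange pail's bail fully upright while it stood on the table, lifted it by the sleeve, and hung it on the stand with the bail in both prongs. The job was handed in at about 15 s with the arm well clear of the pail; no verdict was reported.

**Hanging:** The last pictures show the bar in both prongs and the lid level. The sleeve and lid are within about 2 pixels of their expected places, roughly 3–6 mm along the bar. Five frames taken 0.05 s apart showed only image noise, so the pail was not visibly swinging.

**Forces:** Every wrist-force reading I took was below 10 N.

**Bystanders:** The blue pail, the three bottles, the marker and the larger orange pail look unmoved by eye in the last top view. The arm hid part of that view, including the hung pail, so I checked the hanging in the scene camera only.

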